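# Stand the rinsed tall sample vessel mouth down on its drying post

### The job

The tall white sample vessel has been rinsed and lies on its side on a wire rest. Pick it up, turn it mouth down and lower it over the tall drying post until its rim stands on the post's round foot, then let go. Leave the squat vessel lying where it is.

Things in the scene. Friction and masses are not known exactly. Their poses are not given: they have to be found in the camera images.
- tall_vessel: Vessel to move: plain white plastic tube, 44 mm outside diameter, 92 mm long, one end closed, 3.5 mm wall (37 mm bore, 86 mm deep), 0.09 to 0.14 kg. Origin: centre of the outside of its closed end; z axis runs along it to the mouth. It lies level, axis 70 mm above the bench, mouth pointing away from the robot (within 25 degrees of +x), on a wire rest: two rails narrower than it, its sides free.
- tall_stand: Drying post to use, fixed: black round foot 90 mm in diameter, 12 mm high, with one upright steel post in its centre, 14 mm thick, 65 mm tall above the foot (tip 77 mm above the bench). Origin: centre of the foot's underside, on the bench; z up along the post. A second stand, with the same foot but a post only 25 mm tall, is not wanted.
- tall_vessel_mouth (a point): Centre of the tall vessel's mouth, 92 mm from its origin. A grasp across the sides 20 to 40 mm from the closed end, fingers pointing 45 degrees down and towards the mouth, becomes mouth down (fingers again 45 degrees down) by half a turn about the finger direction. The rest's rails are 36 mm over their outsides, tops 52 mm up, on a plate 110 x 60 x 8 mm.
- squat_vessel: A bystander to leave alone: white plastic cup, 60 mm outside diameter, 50 mm long, lying on a rest of the same kind, axis 79 mm above the bench. Origin: centre of the outside of its closed end; z axis towards its mouth.
Not all that is in view belongs to the job. What is shaped like the tall_vessel but blue is not meant.

How it is judged (in metres and radians):
On the way:
1. the tall vessel, still in the fingers, is mouth down over the tall post with its rim within 15 mm of the foot (contact force between the fingers and tall_vessel above 0.5 N and angle between tall_vessel's own z axis and vertical above 2.88 rad and horizontal distance between tall_vessel_mouth and tall_stand below 0.018 m and z of tall_vessel_mouth in the frame of tall_stand below 0.027 m), for 0.1 s.
At the end, for the whole second after the job is handed in: The tall vessel stands mouth down over the tall post, released and at rest, upright within 10 degrees, its rim on the foot (within 6 mm) and centred on the post within 16 mm; the squat vessel is within 30 mm of where it lay (angle between tall_vessel's own z axis and vertical above 2.96 rad and horizontal distance between tall_vessel_mouth and tall_stand below 0.016 m and z of tall_vessel_mouth in the frame of tall_stand below 0.018 m and linear speed of tall_vessel below 0.02 m/s and distance of squat_vessel from where it was at the start of the episode below 0.03 m); the robot touches nothing.
It fails at once if the squat vessel is moved more than 30 mm from where it lay (distance of squat_vessel from where it was at the start of the episode above 0.03 m).
It also fails if it takes over 48 s, if anything falls off the work surface, if the arm or the gripper's body presses on something with over 40 N, if the wrist force passes 120 N, or if a joint passes its speed limit or range.

### The arm

A 6-joint arm with a two-finger parallel gripper is mounted at the origin on the work surface. World frame = base frame: x ahead of the robot, y to its left, z up, the work surface at z = 0. Lengths are in m, angles in degrees, forces in N, time in s.
With the tool pointing down it reaches from about 0.3 to 0.75 m from the base axis. Payload 8.5 kg.
Tool frame: the origin (TCP) lies midway between the tips of the shut fingers; the grasp point (between the pads) lies 19 mm behind it; z points along the fingers, y is the line along which they close (so a half turn about z gives the same grasp; the last joint's range is limited). The gripper opens to 88 mm and grips with 3 to 60 N. Pads are 18 mm wide; open, the fingers measure 123 mm over their backs; the gripper's body (75 mm by 187 mm) begins 45 mm behind the grasp point.
Start: joints at [-84.528, 21.807, 74.336, -0, 83.858, -12.336], TCP at [0.168, -0.524, 0.239] pointing down, gripper open.
Joint ranges: [-178.18, 178.18], [-50.72, 133.34], [12.68, 142.11], [-81.47, 261.47], [9.98, 163.14], [-165.26, 165.26]. Speed limits (degrees/s): [136.94, 136.94, 180, 180, 180, 180].

### API

Orientations are given as [roll, pitch, yaw] about the fixed x, y, z axes, in that order (R = Rz(yaw) Ry(pitch) Rx(roll)).
In Python, from rig import r gives the robot as it stands.
- The arm moves only by the tool play_rows, never from a script. Its argument "targets" is a list of rows, each a list of 2 entries, a list of its own where there are three numbers: the shift along the tool's x, y, z normalised to -1 to 1, where 1 is 0.5 m, then the turn, a rotation vector about the tool's x, y, z normalised to -1 to 1, where 1 is pi/2 rad. In form: [[[tx, ty, tz], [ax, ay, az]], ...]. A call has 1 to 10 rows; each row shifts and turns the commanded pose from where the row before left it, along the tool's axes as they then stand; what a row does not reach is not made up. A row lasts 1/10 s, in which the tool goes at most 50 mm and 8.59 degrees, less where a joint would pass 70% of its speed; a pose out of reach is approached as far as the arm can. A call with a number of a shift or a turn outside -1 to 1 is refused whole. A call with a gripper value outside its range is refused whole. "hand" is the finger opening in mm, from 0 to 88.1, set as the call begins (left out, the last holds). The fingers move at their own pace and stop on an object; "squeeze" is the grip in N (left out, the last holds). Time passes only in rows, so rows that do not move let the fingers close. It gives the time, the measured TCP pose, the force, the opening and the grip force at its end, in the units of the state.
- r.state(): the state, without advancing time (a new reading comes with each control period).
- r.get_image(name): name is "side" or "top"; returns a dict with "pixels" (420x560x3 uint8, red, green, blue), "camera_matrix" (3x3 intrinsics, pixels), "distortion" ([k1, k2, p1, p2, k3] as OpenCV has them; the pictures are not rectified), "extrinsics" (4x4, takes a point from camera to world coordinates). Camera axes: x right, y down, z forward; pixel columns grow to the right and rows downward; lengths in m; the calibration is good to about 2 mm. A picture is of the moment at which its call begins. There is no depth.
- r.job_done(): hands the job in; it is judged then, once.
The state is a dict: "clock": time; "joint_positions": joint angles; "joint_velocities": joint speeds; "effort": joint torques, N m; "position": TCP position; "tcp_rot": TCP orientation; "contact_force": force on the tool from outside, world axes, zero at the start; "ft_torque": the same for the moment, N m; "gripper_width": finger opening in m; "gripper_force": force on a finger pad.
Only numpy, scipy, OpenCV 4.12 (cv2) and the standard library are available. Lean on these libraries where they do the work, as an engineer would, in place of code of your own. Each camera call takes 0.05 s, during which the arm holds its last target. There are 200 camera calls.

## Working session

There is one attempt and no reset: what is moved stays moved. The work goes in short steps, Python scripts to look and compute and a tool call to move; the robot and the scene stay as the last step left them, time stands still between calls to the robot, and variables do not carry over. Pictures are saved under pics/ and viewed, at most 10 in all, crops included, and the job is handed in when it is done.

Besides the shell and the picture viewer there is one more tool, called by a JSON object that holds its "api" and its "payload". play_rows: Moves the arm, as the interface text tells. Its arguments: {"type":"object","properties":{"targets":{"type":"array"},"hand":{"type":"number"},"squeeze":{"type":"number"}},"required":["targets"]}

```bash
mkdir -p pics; ls; python3 - <<'E'
from rig import r
import cv2, numpy as np
for n in ("side","top"):
    d=r.get_image(n); cv2.imwrite(f"pics/{n}0.png",d["pixels"][:,:,::-1])
    np.savez(f"pics/{n}0.npz",**d)
    print(n,d["camera_matrix"].round(1).tolist(),d["distortion"],d["extrinsics"].round(3).tolist())
s=r.state();print(s["clock"],s["position"],s["tcp_rot"])
E
```

```text
pics
side [[538.6, 0.0, 277.5], [0.0, 538.6, 214.5], [0.0, 0.0, 1.0]] [-0.1730775  0.         0.         0.         0.       ] [[-0.999, -0.02, 0.036, 0.529], [-0.039, 0.73, -0.682, 0.759], [-0.013, -0.683, -0.73, 0.89], [0.0, 0.0, 0.0, 1.0]]
top [[380.1, 0.0, 277.3], [0.0, 380.1, 207.7], [0.0, 0.0, 1.0]] [-0.0254119  0.         0.         0.         0.       ] [[-0.0, -0.992, 0.128, 0.466], [-1.0, 0.002, 0.015, -0.019], [-0.015, -0.127, -0.992, 0.913], [0.0, 0.0, 0.0, 1.0]]
0.1 [ 0.1681765  -0.52339264  0.2382241 ] [-1.79928447e+02 -1.42752917e-02  1.78097352e+01]
```

View pics/side0.png

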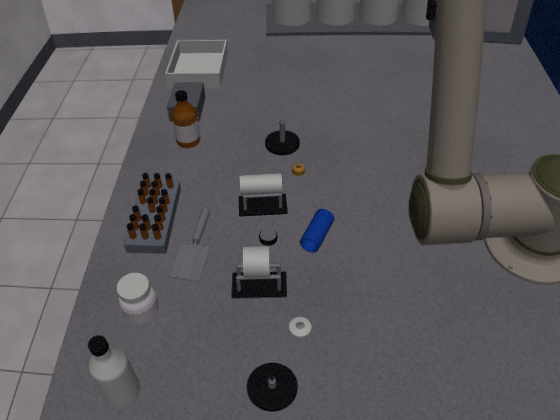

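View pics/top0.png

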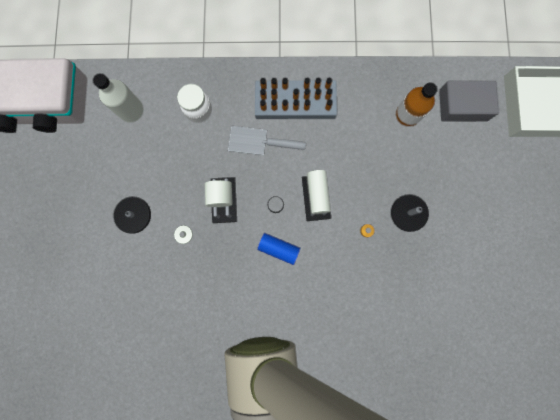

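The top view (up = +x, left = +y) and the side view together show these candidates:
- **White tubes on rests:** the slim one is at top (318,193) / side (261,184). The squat one is at top (218,193) / side (257,262).
- **Blue tube:** top (279,249) / side (317,230), not meant. The white jar at top (193,100) is also not meant.
- **Stands:** the long post is at top (410,212) / side (282,142). The short post is at top (132,214) / side (272,386).

I choose the slim white tube and the stand at top (410,212). Next I measure both and check them in a crop.

```bash
cat > h.py <<'E'
import cv2, numpy as np
def rays(d,px):
    u=cv2.undistortPoints(np.float64(px).reshape(-1,1,2),d["camera_matrix"],d["distortion"]).reshape(-1,2)
    E=d["extrinsics"]; v=np.c_[u,np.ones(len(u))]@E[:3,:3].T
    return E[:3,3],v
def onz(d,px,z):
    o,v=rays(d,px); return o+v*((z-o[2])/v[:,2])[:,None]
def blob(mask,seed,win=45):
    m=np.zeros_like(mask); x,y=seed; m[y-win:y+win,x-win:x+win]=mask[y-win:y+win,x-win:x+win]
    n,l,s,c=cv2.connectedComponentsWithStats(m); k=1+np.argmin([np.hypot(*(c[i]-seed))-0.02*s[i,4] for i in range(1,n)])
    return max(cv2.findContours((l==k).astype(np.uint8),0,cv2.CHAIN_APPROX_NONE)[0],key=len).reshape(-1,2),s[k]
E
cat > m.py <<'E'
from h import *
D={n:dict(np.load(f"pics/{n}0.npz")) for n in("side","top")}
for n,sv,ss in(("top",(318,193),(410,212)),("side",(261,184),(282,142))):
    d=D[n]; g=d["pixels"].astype(int); hsv=cv2.cvtColor(d["pixels"],cv2.COLOR_RGB2HSV)
    w=((g.min(2)>140)&(hsv[...,1]<40)).astype(np.uint8)
    c,s=blob(w,sv); P=onz(d,c,0.07)[:,:2].astype(np.float32)
    (cx,cy),(a,b),t=cv2.minAreaRect(P); box=cv2.boxPoints(((cx,cy),(a,b),t))
    print(n,"vessel stats",s,"plane0.07 rect c",cx,cy,"size",a,b,"ang",t); print(box.round(4).tolist())
    k=(g.max(2)<45).astype(np.uint8)
    c,s=blob(k,ss); Q=onz(d,c,0.012)[:,:2].astype(np.float32)
    h=cv2.convexHull(Q); print(n,"foot",s,"ell",cv2.fitEllipse(h),"circ",cv2.minEnclosingCircle(h))
t=D["top"]["pixels"][150:270,270:450,::-1]; s=D["side"]["pixels"][105:225,215:335,::-1]
cv2.imwrite("pics/crop.png",np.hstack([cv2.resize(t,None,fx=2.6,fy=2.6),cv2.resize(s,None,fx=2.6,fy=2.6)]))
E
python3 m.py
```

```text
top vessel stats [ 273  148   90   90 6712] plane0.07 rect c 0.6102001667022705 -0.09736410528421402 size 0.20292562246322632 0.2029569000005722 ang 89.7723617553711
[[0.5083000063896179, -0.19840000569820404], [0.7113000154495239, -0.19920000433921814], [0.7121000289916992, 0.003700000001117587], [0.5091000199317932, 0.0044999998062849045]]
top foot [392 196  36  35 894] ell ((0.5692847371101379, -0.31993988156318665), (0.08398241549730301, 0.08520684391260147), 32.15812683105469) circ ((0.5694368481636047, -0.3196263611316681), 0.04304175451397896)
side vessel stats [240 175  42  12 426] plane0.07 rect c 0.6105802059173584 -0.11028458178043365 size 0.09142661094665527 0.033737584948539734 ang 4.615672588348389
[[0.5637000203132629, -0.09709999710321426], [0.5663999915122986, -0.13079999387264252], [0.6575000286102295, -0.1234000027179718], [0.6547999978065491, -0.08980000019073486]]
side foot [265 131  35  24 628] ell ((0.5702894330024719, -0.31650233268737793), (0.0896739512681961, 0.09731969237327576), 179.8406982421875) circ ((0.570547342300415, -0.3156633973121643), 0.0488770455121994)
```

View pics/crop.png

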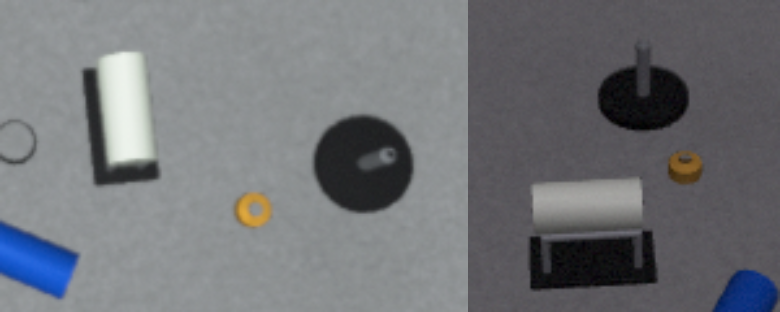

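The crop confirms both choices. The slim white tube lies on its rest, with its closed end toward the robot at about top (319,213). The long post's tip is at about top (418,210) and its foot at (410,212). I tighten the thresholds and triangulate the post.

```bash
cat > m2.py <<'E'
from h import *
D={n:dict(np.load(f"pics/{n}0.npz")) for n in("side","top")}
for n,sv,th in(("top",(318,193),190),("side",(261,186),95)):
    d=D[n]; g=d["pixels"].astype(int)
    print(n,g[sv[1]-35:sv[1]+40:6,sv[0]].min(1))
    w=(g.min(2)>th).astype(np.uint8)
    c,s=blob(w,sv,35); 
    for z in (0.07,0.085):
        P=onz(d,c,z)[:,:2].astype(np.float32)
        R=cv2.minAreaRect(P); print(n,s,z,R,cv2.boxPoints(R).round(4).tolist())
print("tip",onz(D["top"],[(418.5,209.6)],.077),onz(D["side"],[(215+643/2.6,105+45/2.6)],.077))
print("base",onz(D["top"],[(408.5,213.5)],.012),onz(D["side"],[(215+643/2.6,105+97/2.6)],.012))
E
python3 m2.py
```

```text
top [151 143 221 234 235 235 236 235 235 140  41 146 140]
top [309 170  18  42 610] 0.07 ((0.6138439178466797, -0.09673285484313965), (0.09359493851661682, 0.033558350056409836), 4.968313694000244) [[0.5658000111579895, -0.08410000056028366], [0.5687000155448914, -0.11749999970197678], [0.661899983882904, -0.10939999669790268], [0.6589999794960022, -0.07599999755620956]]
top [309 170  18  42 610] 0.085 ((0.6112165451049805, -0.09534820914268494), (0.09193006157875061, 0.032961420714855194), 4.968308925628662) [[0.5640000104904175, -0.08290000259876251], [0.5669000148773193, -0.11569999903440475], [0.6583999991416931, -0.10779999941587448], [0.6556000113487244, -0.07490000128746033]]
side [ 84  85  85  86 137 160 130  68  14  20  17  86  87]
side [239 173  44  19 716] 0.07 ((0.6105518341064453, -0.10467235743999481), (0.09473584592342377, 0.05510984733700752), 5.098901271820068) [[0.5608999729156494, -0.08139999955892563], [0.5658000111579895, -0.1362999975681305], [0.6601999998092651, -0.12790000438690186], [0.6553000211715698, -0.0729999989271164]]
side [239 173  44  19 716] 0.085 ((0.6090522408485413, -0.08887715637683868), (0.0930027887225151, 0.05410167947411537), 5.098860263824463) [[0.5602999925613403, -0.06610000133514404], [0.5651000142097473, -0.11999999731779099], [0.657800018787384, -0.11169999837875366], [0.652999997138977, -0.05779999867081642]]
tip [[ 0.56864942 -0.31857568  0.077     ]] [[ 0.11457041 -0.332058    0.077     ]]
base [[ 0.56731953 -0.31758691  0.012     ]] [[ 0.09983485 -0.33246096  0.012     ]]
```

```bash
cat > plan.py <<'E'
import numpy as np
from scipy.linalg import logm, expm
from scipy.spatial.transform import Rotation as Rn
def T(p,Rm): M=np.eye(4); M[:3,:3]=Rm; M[:3,3]=p; return M
def now():
    from rig import r
    s=r.state(); print("t",s["clock"],"p",np.round(s["position"],4),"rot",np.round(s["tcp_rot"],2),"j",np.round(s["joint_positions"],1),"w",round(s["gripper_width"],4))
    return T(s["position"],Rn.from_euler("xyz",s["tcp_rot"],degrees=True).as_matrix())
def att(yaw,el=45,flip=False):  # fingers el deg down, heading yaw
    a,e=np.radians([yaw,el]); z=np.array([np.cos(a)*np.cos(e),np.sin(a)*np.cos(e),-np.sin(e)])
    y=np.array([np.sin(a),-np.cos(a),0])*(-1 if flip else 1)
    return np.c_[np.cross(y,z),y,z]
def rows(A,B,n):
    M=expm(np.real(logm(np.linalg.inv(A)@B))/n)
    w=Rn.from_matrix(M[:3,:3]).as_rotvec()
    print(n,"rows shift",np.round(M[:3,3]/.5,4).tolist(),"turn",np.round(w/(np.pi/2),4).tolist(),"mm",np.linalg.norm(M[:3,3])*1e3,"deg",np.degrees(np.linalg.norm(w)))
    P=A.copy(); path=[]
    for i in range(n): P=P@M; path.append(P[:3,3].round(3).tolist())
    print(path[::max(1,n//5)])
E
python3 - <<'E'
from plan import *
A=now(); R=att(5); d=R[:,2]; g=np.array([.594,-.1035,.07])
rows(A,T(g+d*(.019-.12),R),20)
E
```

```text
t 0.1 p [ 0.1682 -0.5234  0.2382] rot [-1.7993e+02 -1.0000e-02  1.7810e+01] j [-84.5  21.8  74.4  -0.   83.9 -12.3] w 0.0878
20 rows shift [0.0379, -0.0336, 0.025] turn [-0.0028, 0.0249, 0.0067] mm 28.225141704241334 deg 2.334526373155484
[[0.181, -0.502, 0.226], [0.239, -0.415, 0.183], [0.307, -0.33, 0.153], [0.382, -0.247, 0.136], [0.461, -0.167, 0.133]]
```

{"api": "play_rows", "payload": {"targets": [[[0.038, -0.0336, 0.025], [-0.0028, 0.025, 0.0067]], [[0.038, -0.0336, 0.025], [-0.0028, 0.025, 0.0067]], [[0.038, -0.0336, 0.025], [-0.0028, 0.025, 0.0067]], [[0.038, -0.0336, 0.025], [-0.0028, 0.025, 0.0067]], [[0.038, -0.0336, 0.025], [-0.0028, 0.025, 0.0067]], [[0.038, -0.0336, 0.025], [-0.0028, 0.025, 0.0067]], [[0.038, -0.0336, 0.025], [-0.0028, 0.025, 0.0067]], [[0.038, -0.0336, 0.025], [-0.0028, 0.025, 0.0067]], [[0.038, -0.0336, 0.025], [-0.0028, 0.025, 0.0067]], [[0.038, -0.0336, 0.025], [-0.0028, 0.025, 0.0067]]], "hand": 88, "squeeze": 25}}

```text
clock: 1.1
position: [0.3262, -0.3081, 0.1471]
tcp_rot: [178.6, -22.7, 11.9]
contact_force: [-0.0, -0.2, 0.5]
gripper_width: 0.088
gripper_force: 0.0
```

```bash
python3 - <<'E'
from plan import *
A=now(); R=att(5); d=R[:,2]; g=np.array([.594,-.1035,.07])
rows(A,T(g+d*(.019-.12),R),10)
E
```

```text
t 1.1 p [ 0.3262 -0.3081  0.1471] rot [178.65 -22.67  11.91] j [-71.7  14.5 107.3  26.9  57.2  -7.9] w 0.088
10 rows shift [0.0376, -0.0335, 0.0249] turn [-0.0028, 0.0247, 0.0067] mm 28.077130757913373 deg 2.317707667252826
[[0.345, -0.287, 0.143], [0.382, -0.247, 0.136], [0.422, -0.206, 0.133], [0.462, -0.167, 0.134], [0.502, -0.129, 0.138]]
```

{"api": "play_rows", "payload": {"targets": [[[0.0376, -0.0335, 0.025], [-0.0028, 0.0247, 0.0067]], [[0.0376, -0.0335, 0.025], [-0.0028, 0.0247, 0.0067]], [[0.0376, -0.0335, 0.025], [-0.0028, 0.0247, 0.0067]], [[0.0376, -0.0335, 0.025], [-0.0028, 0.0247, 0.0067]], [[0.0376, -0.0335, 0.025], [-0.0028, 0.0247, 0.0067]], [[0.0376, -0.0335, 0.025], [-0.0028, 0.0247, 0.0067]], [[0.0376, -0.0335, 0.025], [-0.0028, 0.0247, 0.0067]], [[0.0376, -0.0335, 0.025], [-0.0028, 0.0247, 0.0067]], [[0.0376, -0.0335, 0.025], [-0.0028, 0.0247, 0.0067]], [[0.0376, -0.0335, 0.025], [-0.0028, 0.0247, 0.0067]]]}}

```text
clock: 2.1
position: [0.5232, -0.1096, 0.1409]
tcp_rot: [-180.0, -45.0, 5.0]
contact_force: [-0.5, -0.7, 0.9]
gripper_width: 0.088
gripper_force: 0.0
```

```bash
python3 - <<'E'
from plan import *
import cv2
A=now(); R=att(5); d=R[:,2]; g=np.array([.594,-.1035,.07])
rows(A,T(g+d*(.019),R),10)
from rig import r
i={n:r.get_image(n)["pixels"][:,:,::-1] for n in("side","top")}
cv2.imwrite("pics/pre.png",np.hstack([cv2.resize(i["side"][80:300,160:360],(400,440)),cv2.resize(i["top"][120:340,220:420],(400,440))]))
E
```

```text
t 2.1 p [ 0.5232 -0.1096  0.1409] rot [-180.    -44.97    5.03] j [-38.4  18.9 116.   74.   30.4 -15.4] w 0.088
10 rows shift [0.0, 0.0, 0.0239] turn [-0.0, 0.0, 0.0] mm 11.937450430052005 deg 0.004027519954145215
[[0.532, -0.109, 0.132], [0.548, -0.107, 0.116], [0.565, -0.106, 0.099], [0.582, -0.105, 0.082], [0.599, -0.103, 0.065]]
```

View pics/pre.png

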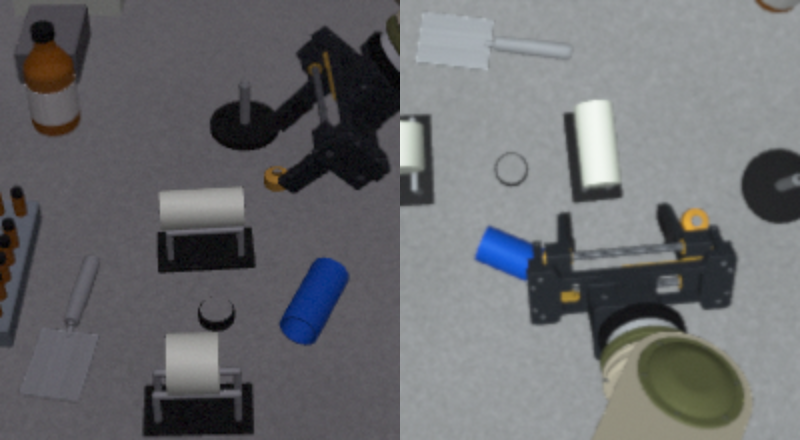

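Side crop: the vessel is undisturbed and the fingers come from behind it. Top crop: the finger gap, centred at about x=617, lines up with the tube's axis to about 2 mm once parallax is allowed for. I advance along the fingers.

{"api": "play_rows", "payload": {"targets": [[[0, 0, 0.024], [0, 0, 0]], [[0, 0, 0.024], [0, 0, 0]], [[0, 0, 0.024], [0, 0, 0]], [[0, 0, 0.024], [0, 0, 0]], [[0, 0, 0.024], [0, 0, 0]], [[0, 0, 0.024], [0, 0, 0]], [[0, 0, 0.024], [0, 0, 0]], [[0, 0, 0.024], [0, 0, 0]], [[0, 0, 0.024], [0, 0, 0]], [[0, 0, 0.022], [0, 0, 0]]]}}

```text
clock: 3.2
position: [0.6065, -0.1038, 0.0562]
tcp_rot: [179.9, -44.9, 5.1]
contact_force: [-0.2, 0.0, -0.1]
gripper_width: 0.088
gripper_force: 0.0
```

{"api": "play_rows", "payload": {"targets": [[[0, 0, 0], [0, 0, 0]], [[0, 0, 0], [0, 0, 0]], [[0, 0, 0], [0, 0, 0]], [[0, 0, 0], [0, 0, 0]], [[0, 0, 0], [0, 0, 0]], [[0, 0, 0], [0, 0, 0]], [[0, 0, 0], [0, 0, 0]], [[0, 0, 0], [0, 0, 0]]], "hand": 30, "squeeze": 25}}

```text
clock: 4.0
position: [0.6061, -0.1002, 0.0577]
tcp_rot: [-179.8, -45.1, 5.3]
contact_force: [-3.4, 12.0, 9.4]
gripper_width: 0.0434
gripper_force: 25.0
```

{"api": "play_rows", "payload": {"targets": [[[0.01, 0, -0.01], [0, 0, 0]], [[0.02, 0, -0.02], [0, 0, 0]], [[0.027, 0, -0.027], [0, 0, 0]], [[0.03, 0, -0.03], [0, 0, 0]], [[0.03, 0, -0.03], [0, 0, 0]], [[0.03, 0, -0.03], [0, 0, 0]], [[0.03, 0, -0.03], [0, 0, 0]], [[0.03, 0, -0.03], [0, 0, 0]], [[0.03, 0, -0.03], [0, 0, 0]], [[0.03, 0, -0.03], [0, 0, 0]]]}}

```text
clock: 5.0
position: [0.606, -0.1028, 0.2462]
tcp_rot: [180.0, -44.9, 5.1]
contact_force: [-0.6, -0.5, -1.1]
gripper_width: 0.0435
gripper_force: 25.0
```

```bash
python3 - <<'E'
from plan import *
import cv2
A=now()
# way point: over the stand, high, heading -40
R=att(-40); g=np.array([.569,-.3185,.25])
rows(A,T(g+R[:,2]*.019,R),15)
from rig import r
i={n:r.get_image(n)["pixels"][:,:,::-1] for n in("side","top")}
cv2.imwrite("pics/lift.png",np.hstack([cv2.resize(i["side"][80:300,160:360],(400,440)),cv2.resize(i["top"][120:340,220:420],(400,440))]))
E
```

```text
t 5.0 p [ 0.606  -0.1028  0.2462] rot [179.96 -44.87   5.09] j [-30.6  15.3  96.2  42.5  37.5  27. ] w 0.0435
15 rows shift [0.0026, 0.0305, 0.0044] turn [-0.0236, 0.0001, 0.0236] mm 15.465995230444161 deg 3.0041865165208064
[[0.61, -0.118, 0.246], [0.616, -0.164, 0.244], [0.616, -0.21, 0.242], [0.608, -0.256, 0.24], [0.593, -0.299, 0.238]]
```

View pics/lift.png

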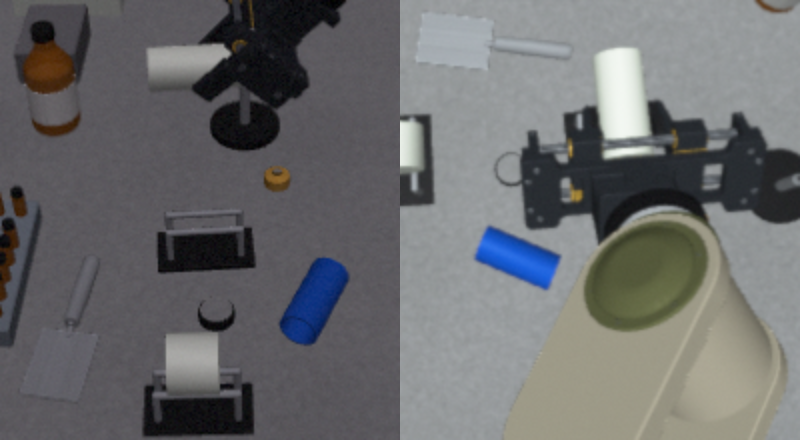

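Side crop: the tube is held level about 190 mm up and the rest is empty. Top crop: the tube sits between the fingers and the squat vessel is untouched. I carry it over the tall post.

```bash
python3 - <<'E'
from plan import *
A=now()
R=att(-25); g=np.array([.569,-.3185,.25])
rows(A,T(g+R[:,2]*.019,R),10)
E
```

```text
t 5.1 p [ 0.607  -0.1033  0.2482] rot [179.71 -45.14   5.27] j [-30.6  15.3  96.1  42.7  37.4  26.8] w 0.0438
10 rows shift [-0.0007, 0.045, 0.0027] turn [-0.0235, -0.0002, 0.0238] mm 22.527422346804677 deg 3.0070914655384753
[[0.61, -0.126, 0.247], [0.612, -0.171, 0.245], [0.609, -0.215, 0.243], [0.601, -0.26, 0.24], [0.589, -0.303, 0.238]]
```

{"api": "play_rows", "payload": {"targets": [[[-0.0007, 0.045, 0.0027], [-0.0235, 0, 0.0235]], [[-0.0007, 0.045, 0.0027], [-0.0235, 0, 0.0235]], [[-0.0007, 0.045, 0.0027], [-0.0235, 0, 0.0235]], [[-0.0007, 0.045, 0.0027], [-0.0235, 0, 0.0235]], [[-0.0007, 0.045, 0.0027], [-0.0235, 0, 0.0235]], [[-0.0007, 0.045, 0.0027], [-0.0235, 0, 0.0235]], [[-0.0007, 0.045, 0.0027], [-0.0235, 0, 0.0235]], [[-0.0007, 0.045, 0.0027], [-0.0235, 0, 0.0235]], [[-0.0007, 0.045, 0.0027], [-0.0235, 0, 0.0235]], [[-0.0007, 0.045, 0.0027], [-0.0235, 0, 0.0235]]]}}

```text
clock: 6.1
position: [0.5803, -0.3246, 0.2317]
tcp_rot: [180.0, -44.8, -24.9]
contact_force: [0.2, 0.9, -1.1]
gripper_width: 0.0438
gripper_force: 25.0
```

{"api": "play_rows", "payload": {"targets": [[[0, 0, 0], [0, 0, -0.08]], [[0, 0, 0], [0, 0, -0.08]], [[0, 0, 0], [0, 0, -0.08]], [[0, 0, 0], [0, 0, -0.08]], [[0, 0, 0], [0, 0, -0.08]], [[0, 0, 0], [0, 0, -0.08]], [[0, 0, 0], [0, 0, -0.08]], [[0, 0, 0], [0, 0, -0.08]], [[0, 0, 0], [0, 0, -0.08]], [[0, 0, 0], [0, 0, -0.08]]]}}

```text
clock: 7.1
position: [0.5805, -0.3237, 0.2317]
tcp_rot: [136.6, -12.4, 52.4]
contact_force: [1.0, 0.7, -1.8]
gripper_width: 0.0434
gripper_force: 25.0
```

```bash
python3 -c "
from plan import *
now()"
```

```text
t 7.1 p [ 0.5805 -0.3237  0.2317] rot [136.59 -12.35  52.42] j [-44.6  20.3  91.2  29.8  28.7 -23.3] w 0.0434
```

{"api": "play_rows", "payload": {"targets": [[[0, 0, 0], [0, 0, -0.09]], [[0, 0, 0], [0, 0, -0.09]], [[0, 0, 0], [0, 0, -0.09]], [[0, 0, 0], [0, 0, -0.09]], [[0, 0, 0], [0, 0, -0.09]], [[0, 0, 0], [0, 0, -0.09]], [[0, 0, 0], [0, 0, -0.09]], [[0, 0, 0], [0, 0, -0.09]], [[0, 0, 0], [0, 0, -0.09]], [[0, 0, 0], [0, 0, -0.09]]]}}

```text
clock: 8.1
position: [0.5805, -0.3237, 0.2317]
tcp_rot: [156.0, 39.0, 119.9]
contact_force: [1.0, -0.0, -0.4]
gripper_width: 0.0436
gripper_force: 25.0
```

```bash
python3 - <<'E'
from plan import *
A=now(); R=att(-25,flip=True)
rows(A,T(A[:3,3],R),4)
E
```

```text
t 8.1 p [ 0.5805 -0.3237  0.2317] rot [156.01  39.03 119.91] j [ -44.6   20.3   91.2   29.7   28.7 -104.3] w 0.0436
4 rows shift [-0.0, 0.0, 0.0] turn [0.0002, -0.0006, -0.0737] mm 3.1292945741899806e-14 deg 6.629911882977793
[[0.581, -0.324, 0.232], [0.581, -0.324, 0.232], [0.581, -0.324, 0.232], [0.581, -0.324, 0.232]]
```

{"api": "play_rows", "payload": {"targets": [[[0, 0, 0], [0, 0, -0.074]], [[0, 0, 0], [0, 0, -0.074]], [[0, 0, 0], [0, 0, -0.074]], [[0, 0, 0], [0, 0, -0.074]], [[0, 0, 0], [0, 0, 0]], [[0, 0, 0], [0, 0, 0]]]}}

```text
clock: 8.7
position: [0.5807, -0.3239, 0.2325]
tcp_rot: [179.5, 44.9, 154.4]
contact_force: [0.4, 0.0, -0.7]
gripper_width: 0.0432
gripper_force: 25.0
```

```bash
python3 - <<'E'
from plan import *
import cv2
A=now(); print("grasp pt",A[:3,3]-.019*A[:3,2])
from rig import r
for n in("side","top"):
    d=r.get_image(n); np.savez(f"pics/{n}1.npz",**d)
    c=(slice(20,240),slice(180,400)) if n=="side" else (slice(110,330),slice(310,530))
    i=cv2.resize(d["pixels"][c][:,:,::-1],(400,400)); L=i if n=="side" else np.hstack([L,i])
cv2.imwrite("pics/turn.png",L)
E
```

```text
t 8.7 p [ 0.5807 -0.3239  0.2325] rot [179.52  44.85 154.45] j [ -44.6   20.3   91.2   29.7   28.7 -130.4] w 0.0432
grasp pt [ 0.56857228 -0.31823999  0.24600308]
```

View pics/turn.png

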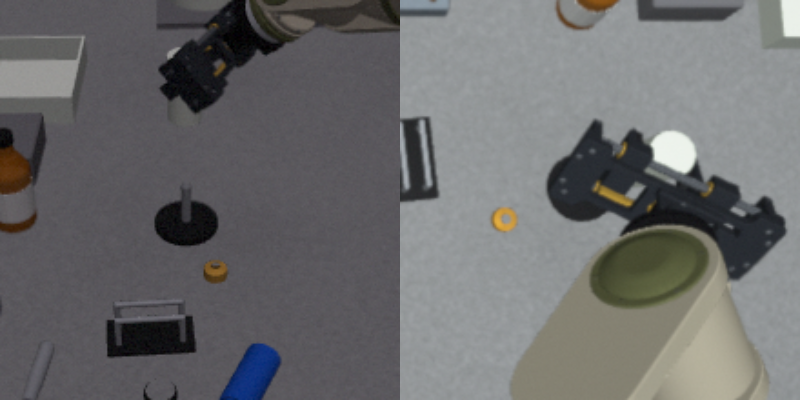

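Side crop: the tube is mouth down, its lower end at about (184,122), directly above the post tip at (186,185). Top crop: the closed end is a white disc centred at about (672,153). I compute the lateral offset at both heights.

```bash
python3 - <<'E'
from h import *
d=dict(np.load("pics/top1.npz")); s=dict(np.load("pics/side1.npz"))
px=[(310+672*.55,110+153.5*.55)]
for z in(.27,.276,.282): print("closed",z,onz(d,px,z).round(4))
g=s["pixels"].astype(int).min(2)
sub=g[74:96,268:298]; print(sub[::2,::2])
# side: lower tube edges at some rows -> axis column
m=((g>95)).astype(np.uint8); 
for row in(80,82,84,86,88,90): 
    c=np.where(m[row,262:302])[0]+262; print(row,c.min() if len(c) else 0,c.max() if len(c) else 0,len(c))
print("post",[ (row,(np.where(g[row,265:300]>60)[0]+265)[[0,-1]]) for row in(124,130,134)])
print("mouth",[onz(s,[(x,86)],.184).round(4) for x in (280,281,282)], "post tip",onz(s,[(282.3,122.5)],.077).round(4))
E
```

```text
closed 0.27 [[ 0.5704 -0.7087  0.27  ]]
closed 0.276 [[ 0.5695 -0.7022  0.276 ]]
closed 0.282 [[ 0.5685 -0.6958  0.282 ]]
[[86 82 44 28 84 89 25 13  1 13 19  7 12 17 16]
 [83 89 73 79 84 89 91 34 14 25 29  6  0 12  8]
 [90 86 71 75 84 88 91 90 32 12 23  8  9 44 79]
 [85 84 72 80 84 90 94 96 75 13 14 44 75 87 88]
 [88 87 74 81 83 90 91 94 92 73 67 80 85 87 85]
 [85 85 74 80 81 87 91 92 93 90 89 81 90 85 88]
 [81 86 83 77 84 88 93 93 94 88 87 86 86 86 90]
 [90 89 86 87 84 91 93 93 94 97 90 89 90 87 88]
 [89 87 89 88 87 88 87 88 88 90 86 87 88 87 88]
 [89 83 87 89 89 88 87 90 86 89 92 86 89 88 90]
 [87 89 90 88 85 88 85 86 84 86 85 90 87 89 89]]
80 282 282 1
82 0 0 0
84 283 283 1
86 0 0 0
88 286 286 1
90 0 0 0
post [(124, array([265, 299])), (130, array([265, 299])), (134, array([265, 299]))]
mouth [array([[ 0.5735, -0.3128,  0.184 ]]), array([[ 0.5711, -0.3128,  0.184 ]]), array([[ 0.5688, -0.3129,  0.184 ]])] post tip [[ 0.5688 -0.3129  0.077 ]]
```

```bash
python3 - <<'E'
from h import *
d=dict(np.load("pics/top1.npz")); s=dict(np.load("pics/side1.npz"))
print("closed",onz(d,[(310+272*.55,110+153.5*.55)],.276).round(4))
print("near rim (axis y +.022)",onz(s,[(281,89.5)],.184).round(4))
E
```

```text
closed [[ 0.57   -0.3184  0.276 ]]
near rim (axis y +.022) [[ 0.5706 -0.2982  0.184 ]]
```

The tube's axis is within about 2 mm of the post, so no lateral correction is needed. I lower it to just above the tip and check the joints.

{"api": "play_rows", "payload": {"targets": [[[0.0127, 0, 0.0127], [0, 0, 0]], [[0.0127, 0, 0.0127], [0, 0, 0]], [[0.0127, 0, 0.0127], [0, 0, 0]], [[0.0127, 0, 0.0127], [0, 0, 0]], [[0.0127, 0, 0.0127], [0, 0, 0]], [[0.0127, 0, 0.0127], [0, 0, 0]], [[0.0127, 0, 0.0127], [0, 0, 0]], [[0.0127, 0, 0.0127], [0, 0, 0]], [[0.0127, 0, 0.0127], [0, 0, 0]], [[0.0127, 0, 0.0127], [0, 0, 0]]]}}

```text
clock: 9.8
position: [0.5807, -0.3237, 0.1425]
tcp_rot: [179.7, 44.9, 154.6]
contact_force: [-0.3, -0.3, -1.6]
gripper_width: 0.0436
gripper_force: 25.0
```

```bash
python3 - <<'E'
from plan import *
A=now(); g=A[:3,3]-.019*A[:3,2]; print("grasp pt",g)
R=att(-25,flip=True); rows(A,T(np.array([.569,-.3185,.10])+.019*R[:,2],R),10)
E
```

```text
t 9.8 p [ 0.5807 -0.3237  0.1425] rot [179.71  44.87 154.65] j [ -44.6   27.5   97.8   50.6   17.8 -153.1] w 0.0436
grasp pt [ 0.56854247 -0.3180731   0.1559818 ]
10 rows shift [0.0078, -0.0001, 0.008] turn [0.0, -0.0001, -0.0003] mm 5.5956312544838624 deg 0.028287005220406343
[[0.581, -0.324, 0.137], [0.581, -0.324, 0.126], [0.581, -0.324, 0.115], [0.581, -0.324, 0.103], [0.581, -0.324, 0.092]]
```

Joints 5 and 6 are running towards their limits with this heading. I fit the arm geometry from the recorded states and pick a heading that stays feasible down to the foot.

```bash
cat > kin.py <<'E'
from plan import *
from scipy.optimize import least_squares
import itertools
S=[([.1682,-.5234,.2382],[-179.93,-.01,17.81],[-84.5,21.8,74.4,0,83.9,-12.3]),
([.3262,-.3081,.1471],[178.65,-22.67,11.91],[-71.7,14.5,107.3,26.9,57.2,-7.9]),
([.5232,-.1096,.1409],[-180,-44.97,5.03],[-38.4,18.9,116,74,30.4,-15.4]),
([.606,-.1028,.2462],[179.96,-44.87,5.09],[-30.6,15.3,96.2,42.5,37.5,27]),
([.5805,-.3237,.2317],[136.59,-12.35,52.42],[-44.6,20.3,91.2,29.8,28.7,-23.3]),
([.5807,-.3239,.2325],[179.52,44.85,154.45],[-44.6,20.3,91.2,29.7,28.7,-130.4]),
([.5807,-.3237,.1425],[179.71,44.87,154.65],[-44.6,27.5,97.8,50.6,17.8,-153.1])]
E=lambda ax,a: Rn.from_euler(ax,a,degrees=True).as_matrix()
def fk(j,p,sg):
    s4,s6,c6=sg; a1,lat,h,L1,e,L2,Lt,wx=p
    R1=E("z",j[0]); R2=R1@E("y",j[1]); R3=R2@E("y",j[2]); R4=R3@E("z",s4*j[3]); R5=R4@E("y",j[4]); R6=R5@E("z",s6*j[5]+c6)
    return R1@[a1,lat,h]+R2@[0,0,L1]+R3@[e,0,L2]+R5@[wx,0,Lt],R6
def fit():
    best=None
    for sg in itertools.product((1,-1),(1,-1),(0,90,180,-90)):
        er=sum(np.linalg.norm(fk(j,np.zeros(8),sg)[1]-E("xyz",o)) for _,o,j in S)
        if best is None or er<best[0]: best=(er,sg)
    sg=best[1]
    f=least_squares(lambda p:np.r_[np.concatenate([fk(j,p,sg)[0]-q for q,_,j in S]),1e-3*p],[0,.1,.3,.35,0,.35,.25,0])
    return best,f
B,F=fit(); SG=B[1]; P=F.x
LO=np.array([-178,-50.7,12.7,-81.5,10,-165.2]);HI=np.array([178,133.3,142.1,261.5,163.1,165.2])
def ik(p,R,j0):
    def res(j): q,Q=fk(j,P,SG); return np.r_[(q-p)*10,(Q-R).ravel()]
    s=least_squares(res,np.clip(j0,LO+.01,HI-.01),bounds=(LO,HI),x_scale=30.); return s.x,2*s.cost
if __name__=="__main__":
    print(B,P.round(4),np.abs(F.fun[:-8]).max())
    for hd in range(10,-131,-10):
        for z in (.246,.074):
            R=att(hd,flip=True); out=[]
            for j0 in([-44,27,98,50,18,-150],[-33,27,98,-45,30,-50],[-33,27,98,-10,20,-90]):
                j,c=ik(np.array([.569,-.3185,z])+.019*R[:,2],R,np.array(j0,float))
                out.append((c,j))
            c,j=min(out,key=lambda t:t[0]); print(hd,z,"%.1e"%c,j.round(0))
E
python3 kin.py
```

```text
(np.float64(0.009168399017587939), (1, 1, 90)) [1.600e-03 1.176e-01 1.314e-01 5.356e-01 1.036e-01 3.503e-01 2.496e-01
 2.000e-04] 0.0007064431499281543
10 0.246 1.9e-02 [ -51.   24.   81.   42.   59. -165.]
10 0.074 1.5e-01 [ -48.   37.   87.   38.   43. -165.]
0 0.246 2.7e-04 [ -51.   23.   87.   46.   49. -165.]
0 0.074 8.6e-02 [ -47.   36.   91.   44.   35. -165.]
-10 0.246 7.9e-30 [ -49.   21.   89.   44.   40. -156.]
-10 0.074 4.3e-02 [ -46.   35.   95.   50.   26. -165.]
-20 0.246 1.1e-28 [ -46.   20.   91.   36.   32. -141.]
-20 0.074 1.8e-02 [ -45.   35.   98.   58.   17. -165.]
-30 0.246 2.6e-30 [ -43.   20.   91.   21.   26. -119.]
-30 0.074 6.6e-03 [ -43.   35.  100.   66.   10. -165.]
-40 0.246 9.8e-24 [-40.  21.  91.  -1.  24. -89.]
-40 0.074 2.7e-02 [-38.  35.  96. -19.  10. -70.]
-50 0.246 2.7e-30 [-36.  22.  89. -22.  27. -60.]
-50 0.074 5.8e-04 [-36.  36.  99. -81.  10.   1.]
-60 0.246 2.1e-21 [-33.  23.  87. -35.  34. -40.]
-60 0.074 8.8e-26 [-33.  38.  97. -79.  19.   8.]
-70 0.246 2.3e-30 [-30.  25.  84. -42.  42. -26.]
-70 0.074 2.2e-30 [-30.  39.  94. -71.  28.   9.]
-80 0.246 6.7e-30 [-28.  27.  80. -45.  52. -16.]
-80 0.074 6.9e-30 [-28.  40.  89. -65.  38.  11.]
-90 0.246 3.6e-30 [-27.  29.  75. -46.  61.  -9.]
-90 0.074 4.3e-28 [-27.  42.  85. -59.  47.  13.]
-100 0.246 5.8e-29 [-26.  32.  70. -46.  70.  -2.]
-100 0.074 3.2e-26 [-26.  44.  80. -55.  56.  16.]
-110 0.246 2.2e-30 [-25.  35.  65. -46.  79.   3.]
-110 0.074 1.2e-29 [-25.  46.  75. -51.  65.  19.]
-120 0.246 1.8e-29 [-25.  38.  59. -45.  88.   8.]
-120 0.074 2.5e-30 [-25.  48.  69. -47.  74.  23.]
-130 0.246 4.3e-30 [-26.  41.  54. -44.  97.  13.]
-130 0.074 6.8e-26 [-26.  50.  64. -44.  83.  27.]
```

Heading −80° is feasible all the way down, with margin on every joint. I go back up, swing the heading about the tube's own vertical axis, then lower.

{"api": "play_rows", "payload": {"targets": [[[-0.0127, 0, -0.0127], [0, 0, 0]], [[-0.0127, 0, -0.0127], [0, 0, 0]], [[-0.0127, 0, -0.0127], [0, 0, 0]], [[-0.0127, 0, -0.0127], [0, 0, 0]], [[-0.0127, 0, -0.0127], [0, 0, 0]], [[-0.0127, 0, -0.0127], [0, 0, 0]], [[-0.0127, 0, -0.0127], [0, 0, 0]], [[-0.0127, 0, -0.0127], [0, 0, 0]], [[-0.0127, 0, -0.0127], [0, 0, 0]], [[-0.0127, 0, -0.0127], [0, 0, 0]]]}}

```text
clock: 10.8
position: [0.5809, -0.324, 0.2335]
tcp_rot: [179.7, 44.9, 154.7]
contact_force: [0.1, 1.0, -1.1]
gripper_width: 0.0436
gripper_force: 25.0
```

```bash
python3 - <<'E'
from plan import *
A=now(); 
R=att(-80,flip=True); rows(A,T(np.array([.569,-.3185,.246])+.019*R[:,2],R),20)
E
```

```text
t 10.8 p [ 0.5809 -0.324   0.2335] rot [179.69  44.9  154.68] j [ -44.6   20.2   91.1   29.6   28.8 -130.4] w 0.0436
20 rows shift [0.0001, -0.0013, 0.0001] turn [0.0216, -0.0001, 0.0215] mm 0.6405824736823211 deg 2.7447221296170934
[[0.581, -0.325, 0.233], [0.579, -0.327, 0.233], [0.578, -0.329, 0.233], [0.575, -0.33, 0.233], [0.573, -0.331, 0.233]]
```

{"api": "play_rows", "payload": {"targets": [[[0, -0.0013, 0], [0.0216, 0, 0.0215]], [[0, -0.0013, 0], [0.0216, 0, 0.0215]], [[0, -0.0013, 0], [0.0216, 0, 0.0215]], [[0, -0.0013, 0], [0.0216, 0, 0.0215]], [[0, -0.0013, 0], [0.0216, 0, 0.0215]], [[0, -0.0013, 0], [0.0216, 0, 0.0215]], [[0, -0.0013, 0], [0.0216, 0, 0.0215]], [[0, -0.0013, 0], [0.0216, 0, 0.0215]], [[0, -0.0013, 0], [0.0216, 0, 0.0215]], [[0, -0.0013, 0], [0.0216, 0, 0.0215]]]}}

```text
clock: 11.8
position: [0.577, -0.3292, 0.2336]
tcp_rot: [179.9, 44.9, 127.2]
contact_force: [0.3, 0.0, -1.3]
gripper_width: 0.0438
gripper_force: 25.0
```

{"api": "play_rows", "payload": {"targets": [[[0, -0.0013, 0], [0.0216, 0, 0.0215]], [[0, -0.0013, 0], [0.0216, 0, 0.0215]], [[0, -0.0013, 0], [0.0216, 0, 0.0215]], [[0, -0.0013, 0], [0.0216, 0, 0.0215]], [[0, -0.0013, 0], [0.0216, 0, 0.0215]], [[0, -0.0013, 0], [0.0216, 0, 0.0215]], [[0, -0.0013, 0], [0.0216, 0, 0.0215]], [[0, -0.0013, 0], [0.0216, 0, 0.0215]], [[0, -0.0013, 0], [0.0216, 0, 0.0215]], [[0, -0.0013, 0], [0.0216, 0, 0.0215]]]}}

```text
clock: 12.8
position: [0.5712, -0.3319, 0.2335]
tcp_rot: [-180.0, 44.8, 99.9]
contact_force: [0.2, -0.0, -1.9]
gripper_width: 0.0439
gripper_force: 25.0
```

```bash
python3 - <<'E'
from plan import *
A=now(); 
R=att(-80,flip=True); rows(A,T(np.array([.569,-.3185,.15])+.019*R[:,2],R),10)
E
```

```text
t 12.8 p [ 0.5712 -0.3319  0.2335] rot [-179.96   44.85   99.94] j [-28.3  27.   79.4 -44.9  51.8 -16.4] w 0.0439
10 rows shift [0.0137, 0.0, 0.0137] turn [-0.0001, -0.0002, -0.0] mm 9.692521881102047 deg 0.017384264943539424
[[0.571, -0.332, 0.224], [0.571, -0.332, 0.204], [0.571, -0.332, 0.185], [0.571, -0.332, 0.166], [0.571, -0.332, 0.146]]
```

{"api": "play_rows", "payload": {"targets": [[[0.0137, 0, 0.0137], [0, 0, 0]], [[0.0137, 0, 0.0137], [0, 0, 0]], [[0.0137, 0, 0.0137], [0, 0, 0]], [[0.0137, 0, 0.0137], [0, 0, 0]], [[0.0137, 0, 0.0137], [0, 0, 0]], [[0.0137, 0, 0.0137], [0, 0, 0]], [[0.0137, 0, 0.0137], [0, 0, 0]], [[0.0137, 0, 0.0137], [0, 0, 0]], [[0.0137, 0, 0.0137], [0, 0, 0]], [[0.0125, 0, 0.0125], [0, 0, 0]]]}}

```text
clock: 13.8
position: [0.5711, -0.3317, 0.1368]
tcp_rot: [-179.9, 44.9, 100.1]
contact_force: [-0.6, -0.2, -1.4]
gripper_width: 0.0434
gripper_force: 25.0
```

```bash
python3 - <<'E'
from plan import *
import cv2
A=now(); print("grasp pt",A[:3,3]-.019*A[:3,2])
from rig import r
for n in("side","top"):
    d=r.get_image(n); np.savez(f"pics/{n}2.npz",**d)
    c=(slice(70,190),slice(220,340)) if n=="side" else (slice(150,270),slice(350,470))
    i=cv2.resize(d["pixels"][c][:,:,::-1],(400,400)); L=i if n=="side" else np.hstack([L,i])
cv2.imwrite("pics/above.png",L)
E
```

```text
t 13.8 p [ 0.5711 -0.3317  0.1368] rot [-179.93   44.87  100.09] j [-28.3  33.6  86.1 -54.2  43.   -2.7] w 0.0434
grasp pt [ 0.5688064  -0.31854174  0.15025677]
```

View pics/above.png

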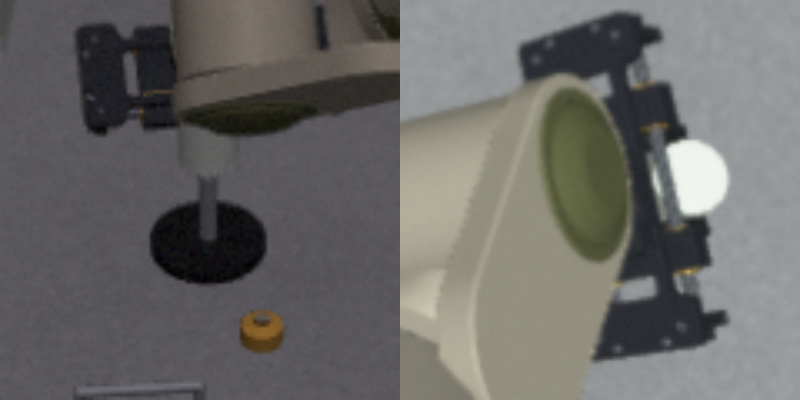

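Side crop: the tube is centred at x≈209 over the post at x≈208, its rim just above the tip. Top crop: the closed end is centred at about (690,178). The line-up is good, so I lower further.

{"api": "play_rows", "payload": {"targets": [[[0.0092, 0, 0.0092], [0, 0, 0]], [[0.0092, 0, 0.0092], [0, 0, 0]], [[0.0092, 0, 0.0092], [0, 0, 0]], [[0.0092, 0, 0.0092], [0, 0, 0]], [[0.0092, 0, 0.0092], [0, 0, 0]], [[0.0092, 0, 0.0092], [0, 0, 0]], [[0.0092, 0, 0.0092], [0, 0, 0]], [[0.0092, 0, 0.0092], [0, 0, 0]], [[0.0092, 0, 0.0092], [0, 0, 0]], [[0.0092, 0, 0.0092], [0, 0, 0]]]}}

```text
clock: 14.9
position: [0.5711, -0.3317, 0.0721]
tcp_rot: [-179.9, 44.9, 100.1]
contact_force: [-0.6, -0.1, -0.8]
gripper_width: 0.0437
gripper_force: 25.0
```

{"api": "play_rows", "payload": {"targets": [[[0.0021, 0, 0.0021], [0, 0, 0]], [[0.0021, 0, 0.0021], [0, 0, 0]], [[0.0021, 0, 0.0021], [0, 0, 0]], [[0, 0, 0], [0, 0, 0]]]}}

```text
clock: 15.3
position: [0.5711, -0.3316, 0.0682]
tcp_rot: [-179.9, 44.9, 100.1]
contact_force: [-0.7, -0.4, -0.4]
gripper_width: 0.0439
gripper_force: 25.0
```

{"api": "play_rows", "payload": {"targets": [[[0.0014, 0, 0.0014], [0, 0, 0]], [[0.0014, 0, 0.0014], [0, 0, 0]], [[0.0014, 0, 0.0014], [0, 0, 0]], [[0.0014, 0, 0.0014], [0, 0, 0]], [[0.0014, 0, 0.0014], [0, 0, 0]], [[0, 0, 0], [0, 0, 0]]]}}

```text
clock: 15.9
position: [0.571, -0.3316, 0.063]
tcp_rot: [-179.9, 44.9, 100.1]
contact_force: [-0.8, -0.5, -1.1]
gripper_width: 0.0433
gripper_force: 25.0
```

{"api": "play_rows", "payload": {"targets": [[[0.0014, 0, 0.0014], [0, 0, 0]], [[0.0014, 0, 0.0014], [0, 0, 0]], [[0, 0, 0], [0, 0, 0]]]}}

```text
clock: 16.2
position: [0.5711, -0.3316, 0.0612]
tcp_rot: [-179.9, 44.9, 100.1]
contact_force: [0.1, 0.3, 0.3]
gripper_width: 0.0436
gripper_force: 25.0
```

{"api": "play_rows", "payload": {"targets": [[[0.0014, 0, 0.0014], [0, 0, 0]], [[0, 0, 0], [0, 0, 0]]]}}

```text
clock: 16.4
position: [0.5711, -0.332, 0.0611]
tcp_rot: [-180.0, 45.0, 100.0]
contact_force: [-1.2, 0.6, 4.4]
gripper_width: 0.0434
gripper_force: 25.0
```

The rim touches the foot (+4.4 N upward). I open and retreat along the fingers.

{"api": "play_rows", "payload": {"targets": [[[0, 0, 0], [0, 0, 0]], [[0, 0, 0], [0, 0, 0]], [[0, 0, 0], [0, 0, 0]], [[0, 0, 0], [0, 0, 0]], [[0, 0, 0], [0, 0, 0]], [[0, 0, 0], [0, 0, 0]], [[0, 0, 0], [0, 0, 0]], [[0, 0, 0], [0, 0, 0]]], "hand": 88}}

```text
clock: 17.2
position: [0.571, -0.3316, 0.0602]
tcp_rot: [-179.9, 44.9, 100.1]
contact_force: [0.4, -0.3, 0.2]
gripper_width: 0.088
gripper_force: 0.0
```

{"api": "play_rows", "payload": {"targets": [[[0, 0, -0.015], [0, 0, 0]], [[0, 0, -0.03], [0, 0, 0]], [[0, 0, -0.03], [0, 0, 0]], [[0, 0, -0.03], [0, 0, 0]], [[0, 0, -0.03], [0, 0, 0]], [[0, 0, -0.03], [0, 0, 0]], [[0, 0, -0.03], [0, 0, 0]], [[0, 0, -0.03], [0, 0, 0]], [[0, 0, -0.03], [0, 0, 0]], [[0, 0, 0], [0, 0, 0]]]}}

```text
clock: 18.2
position: [0.5559, -0.2419, 0.1523]
tcp_rot: [179.9, 44.9, 100.1]
contact_force: [0.2, -0.3, 0.5]
gripper_width: 0.0879
gripper_force: 0.0
```

```bash
python3 - <<'E'
from plan import *
import cv2
A=now()
from rig import r
for n in("side","top"):
    d=r.get_image(n)
    c=(slice(70,230),slice(200,360)) if n=="side" else (slice(130,290),slice(330,490))
    i=cv2.resize(d["pixels"][c][:,:,::-1],(400,400)); L=i if n=="side" else np.hstack([L,i])
cv2.imwrite("pics/done.png",L)
E
```

```text
t 18.2 p [ 0.5559 -0.2419  0.1523] rot [179.9   44.94 100.05] j [-20.2  29.7  90.9 -55.   48.1   4. ] w 0.0879
```

View pics/done.png

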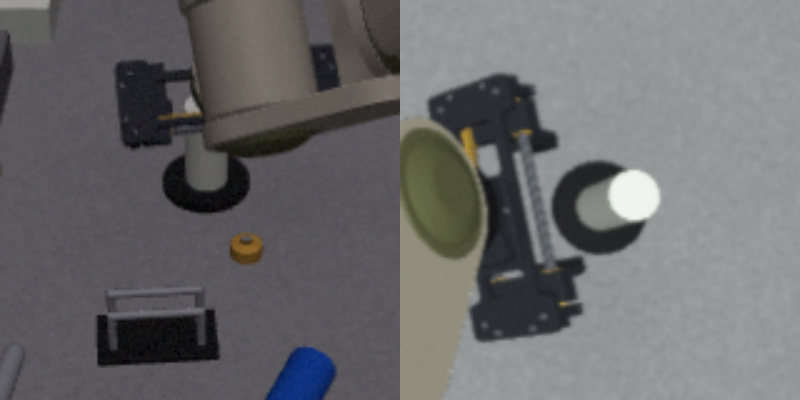

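Both views show the tube standing upright, mouth down, on the tall stand's foot (top crop: closed end at (633,195), foot centred at about (600,207)). The fingers are clear of it and the arm is touching nothing, so I hand in.

```bash
python3 -c "
from rig import r
print(r.job_done())"
```

```text
the job is handed in; nothing more can be done
None
```

The tall vessel stands mouth down over the tall post with its rim on the foot, released and with the arm clear; the squat vessel was never touched. I handed the job in at about 18 s of robot time and no verdict came back.

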